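# Shut off and vent the air test stand

### The job

Make the air test stand safe: first shut off the air by pushing the round-capped knob, which stands pulled out, fully home, and only then open the vent by pulling the T-handled knob fully out. Leave both knobs so, and do not push about the loose parts on the bench.

Things in the scene. Friction and masses are not known exactly. Their poses are not given: they have to be found in the camera images.
- stand: fixed air test stand: steel base plate 200 (x) x 380 (y) x 12 thick, origin under its centre, front to -x. A level pipe, 24 dia, runs along y above the knobs on posts at y = +-175; its axis is at x = -18, z = 258 here. A gauge (62 dia, top at z = 105) stands in the middle between the valve blocks; two thin copper pipes come down behind the blocks at x = 65
- supply_valve: fixed aluminium valve block on the stand, foot 92 (x) x 66 (y), tilted top face 56 x 56 with a brass collar 30 dia, 8 high round the stem; origin under its centre, front to -x. The two blocks stand 170 apart along the stand's y; which is on the left varies. Carries the supply knob
- supply_cap (a point): centre of the round cap (black disc, 38 dia, 16 thick) of the air supply knob, on a 12 dia stem. The z axis at this point is the pull direction (out of the block, leaning 35 degrees from vertical to the stand's front); its y is level, along the stand's width. Block face is 34 below this point when home, 64 when fully out
- supply_knob (a joint): slide of the supply knob in m: 0 = fully home (air shut), 0.030 = fully out at the stop (air on). A spring detent holds it at either end: about 6 N to start it moving
- vent_valve: fixed aluminium valve block on the stand, foot 92 (x) x 66 (y), tilted top face 56 x 56 with a brass collar 30 dia, 8 high round the stem; origin under its centre, front to -x. The two blocks stand 170 apart along the stand's y; which is on the left varies. Carries the vent knob
- vent_cap (a point): centre of the T-bar (black, 52 long in the point's x, 14 wide in its y, 16 thick) of the vent knob, on a 12 dia stem. The z axis at this point is the pull direction (out of the block, leaning 35 degrees from vertical to the stand's front); its y is level, along the stand's width. Block face is 34 below this point when home, 64 when fully out
- vent_knob (a joint): slide of the vent knob in m: 0 = fully home (vent shut), 0.030 = fully out at the stop (vent open). Same detent
- flanged_valve: loose steel flanged valve body standing on one flange, 90 dia x 84 high, with a short side stub; origin under its centre
- nipple: loose brass pipe nipple standing on the base plate between the two valve blocks, 26 dia x 32 high; origin under its centre
- screwdriver: loose screwdriver lying on the bench in front of the stand; origin under it, x axis along it
- flange: loose flat steel ring, 100 dia x 16 high, right side of the bench; origin under its centre
- carton: loose small cardboard carton 110 x 90 x 80 high, right side of the bench; origin under its centre
- oiler: loose white plastic bottle, 52 dia x 120 high, left side of the bench; origin under its centre
- wrench: loose open-end wrench lying on the right of the bench, near the robot; origin under it, x axis along it

How it is judged:
On the way, in this order (a step that is already met when the one before it is completed fails the run):
1. the round-capped supply knob is pushed home (within 3 mm), the T-handled vent knob still in (value of joint supply_knob below 0.003 m and value of joint vent_knob below 0.01 m), for 0.2 s.
2. the T-handled vent knob is pulled out (at least 26 of 30 mm), the supply knob still home (value of joint supply_knob below 0.003 m and value of joint vent_knob above 0.026 m), for 0.2 s.
At the end, for the whole second after the job is handed in: The supply knob is home within 3 mm, the vent knob is out at least 26 of its 30 mm, both at rest; no loose part has been moved 30 mm or more at any time (all of step 2 and velocity of joint supply_knob between -0.005 and 0.005 m/s and velocity of joint vent_knob between -0.005 and 0.005 m/s); the robot touches nothing.
It fails at once if a loose part (flanged valve, nipple, screwdriver, flange, carton, oiler or wrench) is moved by more than 30 mm (distance of any of flanged_valve, nipple, screwdriver, flange, carton, oiler, wrench from where it was at the start of the episode above 0.03 m).
It fails at once if the vent knob is pulled out before the supply knob is home (value of joint each of vent_knob, supply_knob above 0.015 m).
It also fails if it takes over 45 s, if anything falls off the work surface, if the arm or the gripper's body presses on something with over 40 N, if the wrist force passes 120 N, or if a joint passes its speed limit or range.

### The arm

A 6-joint arm with a two-finger parallel gripper is mounted at the origin on the work surface. World frame = base frame: x ahead of the robot, y to its left, z up, the work surface at z = 0. Lengths are in m, angles in rad, forces in N, time in s.
With the tool pointing down it reaches from about 0.3 to 0.775 m from the base axis. Payload 14.6 kg.
Tool frame: the origin (TCP) lies midway between the tips of the shut fingers; the grasp point (between the pads) lies 19 mm behind it (robot.grip_depth is the distance from the TCP to the grasp point, in m); z points along the fingers, y is the line along which they close (so a half turn about z gives the same grasp; the last joint's range is limited). The gripper opens to 94 mm and grips with 3 to 60 N. Pads are 16 mm wide; open, the fingers measure 119 mm over their backs; the gripper's body (75 mm by 177 mm) begins 78 mm behind the grasp point.
Start: joints at [1.117, 0.3, 1.521, -0, 1.321, -0.067], TCP at [0.207, 0.509, 0.205] pointing down, gripper open.
Joint ranges: [-3.03, 3.03], [-0.79, 2.21], [0.23, 2.52], [-1.04, 4.18], [0, 3.07], [-2.55, 2.55]. Speed limits (rad/s): [2.22, 2.22, 2.57, 3.14, 3.14, 3.14].

### API

Orientations are given as a unit quaternion [w, x, y, z].
In Python, from rig import robot, imaging gives the robot as it stands. The module is installed in compiled form; this text tells all that it offers.
- The arm moves only by the tool send_rows, never from a script. Its argument "commands" is a list of rows, each an object with "translation": the shift along the world's x, y, z as a fraction of full scale, a list of three; "twist": the turn, a rotation vector about the world's x, y, z as a fraction of full scale, a list of three; "fingers": the closure, from -1 (fully open) to 1 (shut). In form: [{"translation": [x, y, z], "twist": [wx, wy, wz], "fingers": fingers}, ...]. A call has 1 to 20 rows; each row is the pose to reach, as a shift and turn from the pose commanded when the call began, turning the shorter way round; what a row does not reach only later rows make up. Full scale, the value 1, is 80 cm for a shift and pi rad for a turn. A row lasts 1/10 s, in which the tool goes at most 50 mm and 8.59 degrees, less where a joint would pass 70% of its speed; a pose out of reach is approached as far as the arm can. A call with a number of a shift or a turn outside -1 to 1 is refused whole. A call with a gripper value outside its range is refused whole. The fingers move at their own pace and stop on an object; "newtons" is the grip in N (left out, the last holds). Time passes only in rows, so rows that repeat a pose let the fingers close. It gives the time, the measured TCP pose, the force, the opening and the grip force at its end, in the units of the state.
- robot.sense(): the state, without advancing time (a new reading comes with each control period).
- imaging.get_image(name): name is "scene" or "top"; returns a dict with "frame" (400x640x3 uint8, blue, green, red), "vertical_fov" (degrees; the focal length in pixels is half the picture's height over the tangent of half this angle, whatever the lens; pixels are square), "cx", "cy" (the principal point, pixels), "D" ([k1, k2, p1, p2, k3] as OpenCV has them; the pictures are not rectified), "rvec" (rotation vector, rad) and "tvec" (3), from world to camera coordinates, as OpenCV has them. Camera axes: x right, y down, z forward; pixel columns grow to the right and rows downward; lengths in m; the calibration is good to about 2 mm. A picture is of the moment at which its call begins. There is no depth.
- robot.finish_job(): hands the job in; it is judged then, once.
The state is a dict: "t": time; "q": joint angles; "qvel": joint speeds; "joint_torque": joint torques, N m; "position": TCP position; "orientation": TCP orientation; "ft_force": force on the tool from outside, world axes, zero at the start; "ft_torque": the same for the moment, N m; "opening": finger opening in m; "finger_force": force on a finger pad.
Only numpy, scipy, OpenCV 4.12 (cv2) and the standard library are available. Lean on these libraries where they do the work, as an engineer would, in place of code of your own. Each camera call takes 0.05 s, during which the arm holds its last target. There are 200 camera calls.

## Working session

There is one attempt and no reset: what is moved stays moved. The work goes in short steps, Python scripts to look and compute and a tool call to move; the robot and the scene stay as the last step left them, time stands still between calls to the robot, and variables do not carry over. Pictures are saved under pics/ and viewed, at most 10 in all, crops included, and the job is handed in when it is done.

Besides the shell and the picture viewer there is one more tool, called after ">>>" as name([rows], argument=value, ...), one row to a line, values as JSON. send_rows: Moves the arm, as the interface text tells. Its arguments: {"type":"object","properties":{"commands":{"type":"array","items":{"type":"object","properties":{"translation":{"type":"array","items":{"type":"number"}},"twist":{"type":"array","items":{"type":"number"}},"fingers":{"type":"number"}}}},"newtons":{"type":"number"}},"required":["commands"]}

```bash
mkdir -p pics; cat > h.py <<'E'
import numpy as np, cv2
from rig import robot, imaging
def grab(n,f=None):
    d=imaging.get_image(n); 
    if f: cv2.imwrite('pics/'+f,d['frame'])
    return d
def cam(d):
    h=d['frame'].shape[0]; f=h/2/np.tan(np.radians(d['vertical_fov'])/2)
    K=np.array([[f,0,d['cx']],[0,f,d['cy']],[0,0,1.]]); R=cv2.Rodrigues(np.array(d['rvec'],float))[0]
    return K,np.array(d['D'],float),R,np.array(d['tvec'],float).reshape(3)
def ray(d,uv):
    K,D,R,t=cam(d); p=cv2.undistortPoints(np.array([[uv]],float),K,D).reshape(2)
    v=R.T@np.array([*p,1]); return -R.T@t, v/np.linalg.norm(v)
def plane(d,uv,z):
    c,v=ray(d,uv); return c+v*(z-c[2])/v[2]
def tri(d1,u1,d2,u2):
    c1,v1=ray(d1,u1); c2,v2=ray(d2,u2)
    s=np.linalg.lstsq(np.c_[v1,-v2],c2-c1,rcond=None)[0]
    a,b=c1+s[0]*v1,c2+s[1]*v2; return (a+b)/2,np.linalg.norm(a-b)
def proj(d,P):
    K,D,R,t=cam(d); return cv2.projectPoints(np.array(P,float).reshape(-1,1,3),np.array(d['rvec'],float),t,K,D)[0].reshape(-1,2)
E
python3 - <<'E'
from h import *
for n in('scene','top'):
    d=grab(n,n+'0.png'); K,D,R,t=cam(d); print(n,K[0,0],-R.T@t,R[2])
s=robot.sense(); print(s)
E
```

```text
scene 365.9861704011905 [1.24606635 0.13345311 1.07700193] [-0.61473958 -0.10796956 -0.78130521]
top 516.3424320828584 [0.33992806 0.01385335 1.45472956] [ 0.08953581 -0.00368289 -0.99597679]
{'t': 0.1, 'q': array([ 1.11743484e+00,  3.00426409e-01,  1.52147943e+00,  1.49644048e-05,
        1.32070188e+00, -6.66073355e-02]), 'qvel': array([-0.00031342, -0.00144602, -0.00147006, -0.00179246, -0.00270227,
        0.00056497]), 'joint_torque': array([ 6.16641664e-04, -5.32649338e+01, -3.53279793e+01,  7.09325960e-02,
        2.34852458e-02, -4.61851059e-06]), 'position': array([0.20735763, 0.50917671, 0.20495384]), 'orientation': array([-1.37473709e-04,  1.92175912e-01,  9.81360362e-01, -4.88611997e-04]), 'ft_force': array([0.73909923, 0.50863931, 0.60224448]), 'ft_torque': array([0.02277324, 0.00307136, 0.01138446]), 'finger_force': 0.0, 'opening': 0.09412619504905062}
```

View pics/scene0.png

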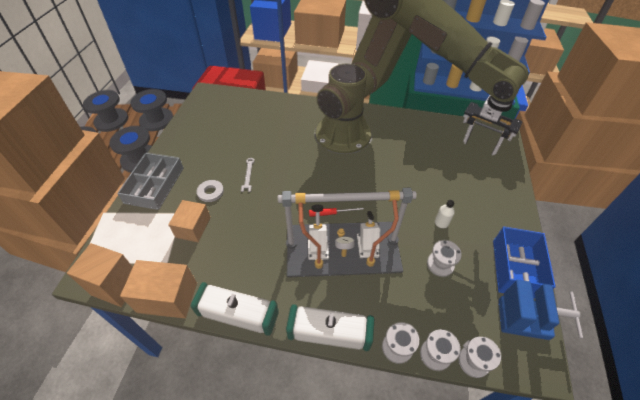

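View pics/top0.png

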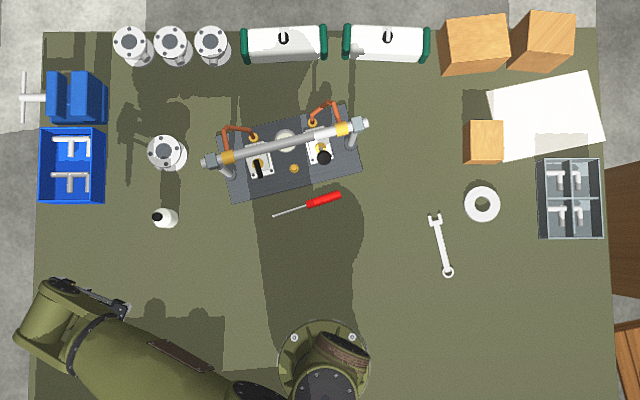

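The scene view shows the stand near (345,240). In the top view the round cap is at about (324,157) on the right (-y), the T-bar is at about (258,170) on the left, and the pipe runs from (208,162) to (362,124). The screwdriver is in front at (308,205). I'll zoom in on both views.

```bash
python3 - <<'E'
import cv2,numpy as np
a=cv2.imread('pics/top0.png')[90:225,195:375]; b=cv2.imread('pics/scene0.png')[180:285,275:415]
a=cv2.resize(a,(400*1,300),interpolation=cv2.INTER_CUBIC); 
a=cv2.resize(cv2.imread('pics/top0.png')[95:215,200:370],None,fx=4.7,fy=4.7,interpolation=cv2.INTER_CUBIC); cv2.imwrite('pics/topc.png',a)
b=cv2.resize(b,None,fx=5.7,fy=5.7,interpolation=cv2.INTER_CUBIC); cv2.imwrite('pics/scenec.png',b)
E
```

```text
(no output)
```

View pics/topc.png

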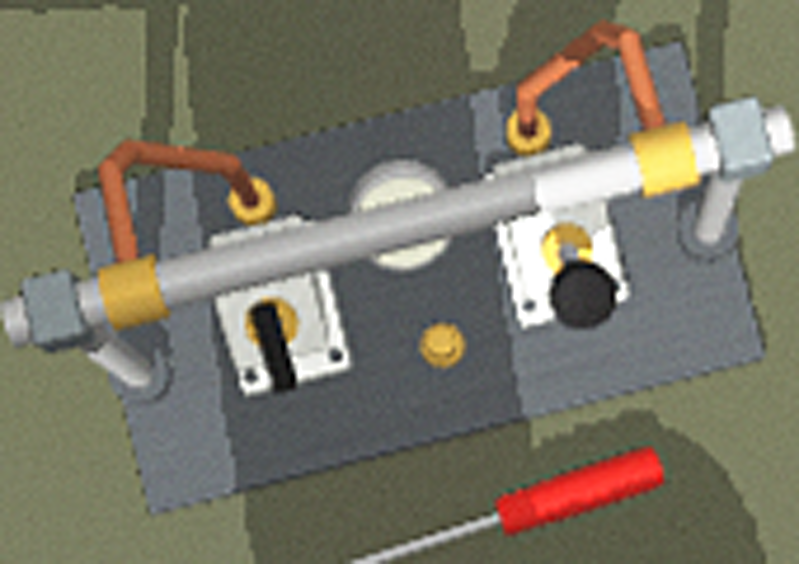

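View pics/scenec.png

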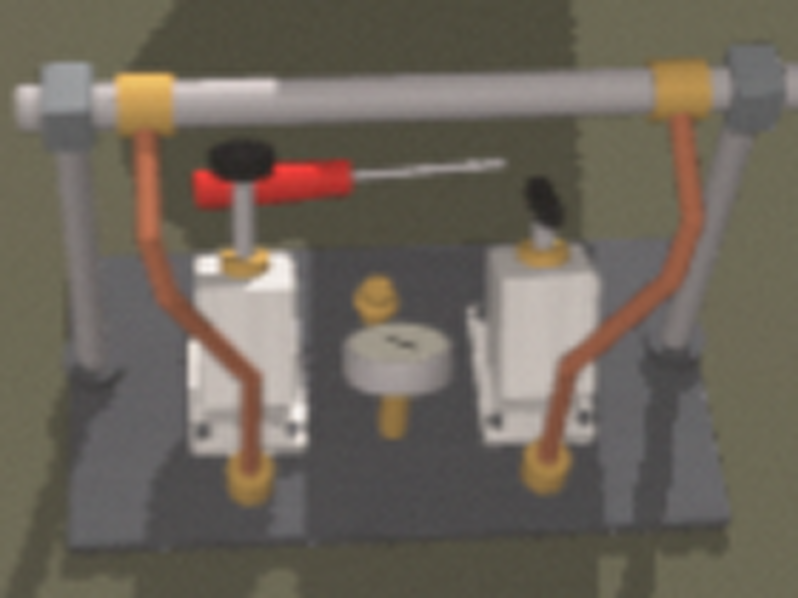

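Top crop: the round cap centre is at (584,294) and the T-bar at (273,347), with all four base-plate corners visible. Scene crop: the cap is at (242,160) and the T-bar at (543,205). I'll triangulate these and check them against the plate geometry.

```bash
cat >> h.py <<'E'
T=lambda u,v:(u/4.7+200-.4,v/4.7+95-.4)
S=lambda u,v:(u/5.7+275-.4,v/5.7+180-.4)
E
python3 - <<'E'
from h import *
t=grab('top');s=grab('scene')
np.set_printoptions(precision=4,suppress=True)
C=np.array([plane(t,T(*p),.012) for p in [(78,200),(682,42),(765,355),(150,512)]]); print(C)
print('sides',[np.linalg.norm(C[i]-C[i-3]) for i in range(4)])
fx=(C[0]+C[1]-C[2]-C[3]); fx/=np.linalg.norm(fx); fy=(C[0]+C[3]-C[1]-C[2]);fy/=np.linalg.norm(fy)
yaw1,yaw2=np.arctan2(fx[1],fx[0]),np.arctan2(-fy[0],fy[1]); print('yaw',yaw1,yaw2)
c=C.mean(0); yaw=yaw2; X=np.array([np.cos(yaw),np.sin(yaw),0]);Y=np.array([-X[1],X[0],0])
Cs=np.array([plane(s,S(*p),.012) for p in [(727,525),(70,547)]]); print('scene rear corners',Cs)
for n,a,b in(('cap',(584,294),(242,160)),('T',(273,347),(543,205))):
    p,e=tri(t,T(*a),s,S(*b)); print(n,p,'gap',e,'stand',X@(p-c),Y@(p-c),p[2])
# dark mask centroids
f=t['frame'];
for nm,d,bx in(('t',t,[(310,145,338,172),(250,155,266,182)]),('s',s,[(308,200,327,214),(362,208,378,224)])):
    for x0,y0,x1,y1 in bx:
        g=d['frame'][y0:y1,x0:x1].max(2); m=(g<45).astype(np.uint8); n_,l,st,ce=cv2.connectedComponentsWithStats(m); k=1+st[1:,4].argmax(); print(nm,ce[k]+[x0,y0],st[k])
E
```

```text
[[ 0.636   0.2969  0.012 ]
 [ 0.7299 -0.0681  0.012 ]
 [ 0.5382 -0.1152  0.012 ]
 [ 0.4473  0.2526  0.012 ]]
sides [np.float64(0.3768552120887025), np.float64(0.19741052501435088), np.float64(0.378921501137144), np.float64(0.19379956903090279)]
yaw 0.23571892677810102 0.24714526368076636
scene rear corners [[ 0.6431  0.2978  0.012 ]
 [ 0.7295 -0.0661  0.012 ]]
cap [ 0.5519 -0.0043  0.1595] gap 0.001391059805436334 stand -0.058290271848272776 -0.08411065083088301 0.15949471228833595
T [0.5286 0.1654 0.1322] gap 0.0007026375916819367 stand -0.03937067536349827 0.08613518845018277 0.13219034791377848
t [324.871  154.3871] [ 8  6 13 12 31]
t [257.9767 168.4302] [ 4  5  9 18 86]
s [317.2  208.75] [ 5  7  9  4 20]
s [370.     214.6667] [ 6  4  5  7 21]
```

The geometry agrees with the spec: the knobs are at stand y = ±85, and the cap sits about 30 mm further along the axis than the T-bar. Next I'll work out the turn and the waypoints.

```bash
cat >> h.py <<'E'
from scipy.spatial.transform import Rotation as Rn
yaw=.243; X=np.array([np.cos(yaw),np.sin(yaw),0]);Y=np.array([-X[1],X[0],0]);Z=np.array([0,0,1.])
A=-np.sin(np.radians(35))*X+np.cos(np.radians(35))*Z
RT=np.c_[np.cross(Y,-A),Y,-A]
org=np.array([.588,.0916,0])
cap0=org-.038*X-.085*Y+.131*Z; t0=org-.038*X+.0855*Y+.131*Z
def go(P):
    s=robot.sense(); q=s['orientation']; Rc=Rn.from_quat([*q[1:],q[0]])
    return (np.array(P)-s['position'])/.8,(Rn.from_matrix(RT)*Rc.inv()).as_rotvec()/np.pi
E
python3 - <<'E'
from h import *
np.set_printoptions(precision=4,suppress=True)
t=grab('top')
print('A',A,A/.8,'cap0',cap0,'t0',t0)
print('oiler',plane(t,(165,217),.06),'pipe ends',plane(t,(202,163),.258),plane(t,(368,122),.258), 'sd', plane(t,(308,205),.01))
print('standoff cap',go(cap0+.03*A+.1*A), 'mid',go([.36,.1,.30]))
print('proj cap out,home top', proj(t,[cap0+.03*A,t0]),proj(grab('scene'),[cap0+.03*A,t0]))
E
```

```text
A [-0.5567 -0.138   0.8192] [-0.6959 -0.1725  1.0239] cap0 [ 0.5716 -0.      0.131 ] t0 [0.5305 0.1654 0.131 ]
oiler [0.4091 0.4232 0.06  ] pipe ends [0.5246 0.2812 0.258 ] [ 0.6186 -0.1084  0.258 ] sd [0.4413 0.0387 0.01  ]
standoff cap (array([ 0.3647, -0.659 ,  0.0404]), array([-0.014 , -0.1971,  0.1942])) mid (array([ 0.1907, -0.5116,  0.1185]), array([-0.014 , -0.1971,  0.1942]))
proj cap out,home top [[323.5232 156.3032]
 [257.8724 167.7469]] [[316.6735 209.1344]
 [369.8669 216.2591]]
```

>>> send_rows([
  {"translation":[0.0,-0.05,0.1],"twist":[0,0,0],"fingers":1},
  {"translation":[0.03,-0.1,0.12],"twist":[0,-0.02,0.02],"fingers":1},
  {"translation":[0.06,-0.15,0.12],"twist":[-0.002,-0.05,0.05],"fingers":1},
  {"translation":[0.08,-0.2,0.12],"twist":[-0.004,-0.08,0.08],"fingers":1},
  {"translation":[0.1,-0.25,0.12],"twist":[-0.007,-0.11,0.11],"fingers":1},
  {"translation":[0.12,-0.3,0.12],"twist":[-0.01,-0.14,0.14],"fingers":1},
  {"translation":[0.14,-0.35,0.12],"twist":[-0.012,-0.17,0.17],"fingers":1},
  {"translation":[0.16,-0.4,0.12],"twist":[-0.014,-0.197,0.194],"fingers":1},
  {"translation":[0.18,-0.45,0.12],"twist":[-0.014,-0.197,0.194],"fingers":1},
  {"translation":[0.2,-0.5,0.12],"twist":[-0.014,-0.197,0.194],"fingers":1},
  {"translation":[0.22,-0.55,0.12],"twist":[-0.014,-0.197,0.194],"fingers":1},
  {"translation":[0.25,-0.6,0.12],"twist":[-0.014,-0.197,0.194],"fingers":1},
  {"translation":[0.28,-0.65,0.12],"twist":[-0.014,-0.197,0.194],"fingers":1},
  {"translation":[0.28,-0.66,0.12],"twist":[-0.014,-0.197,0.194],"fingers":1},
  {"translation":[0.28,-0.66,0.12],"twist":[-0.014,-0.197,0.194],"fingers":1},
  {"translation":[0.28,-0.66,0.12],"twist":[-0.014,-0.197,0.194],"fingers":1},
])

```text
t: 1.9
position: [0.4314, -0.0193, 0.3011]
orientation: [0.298, -0.114, 0.947, 0.037]
ft_force: [0.7, 0.4, 0.2]
opening: 0.0007
finger_force: 0.0
```

```bash
python3 - <<'E'
from h import *
np.set_printoptions(precision=4,suppress=True)
s=robot.sense(); print(s['t'],s['q'],s['position'],s['opening'],s['ft_force'])
for k in(.05,.012,-.02): print(k,go(cap0+(.038+k)*A))
E
```

```text
1.9 [-0.3265 -0.3752  2.0631  0.3865  0.9583 -2.2812] [ 0.4314 -0.0193  0.3011] 0.0006770378264962722 [0.7108 0.3513 0.2477]
0.05 (array([ 0.114 ,  0.0089, -0.1225]), array([-0.0003, -0.0005,  0.0008]))
0.012 (array([ 0.1405,  0.0154, -0.1614]), array([-0.0003, -0.0005,  0.0008]))
-0.02 (array([ 0.1627,  0.0209, -0.1942]), array([-0.0003, -0.0005,  0.0008]))
```

>>> send_rows([
  {"translation":[0.04,0.003,-0.04],"twist":[0,0,0],"fingers":1},
  {"translation":[0.08,0.006,-0.085],"twist":[0,0,0],"fingers":1},
  {"translation":[0.114,0.009,-0.1225],"twist":[0,0,0],"fingers":1},
  {"translation":[0.127,0.012,-0.142],"twist":[0,0,0],"fingers":1},
  {"translation":[0.1405,0.0154,-0.1614],"twist":[0,0,0],"fingers":1},
  {"translation":[0.1405,0.0154,-0.1614],"twist":[0,0,0],"fingers":1},
  {"translation":[0.1405,0.0154,-0.1614],"twist":[0,0,0],"fingers":1},
])

```text
t: 2.6
position: [0.5435, -0.0051, 0.1729]
orientation: [0.298, -0.116, 0.947, 0.037]
ft_force: [-0.4, 0.7, 0.4]
opening: 0.0005
finger_force: 0.0
```

```bash
python3 - <<'E'
from h import *
t=grab('top');s=grab('scene')
a=cv2.resize(t['frame'][95:215,245:365],(400,400),interpolation=cv2.INTER_CUBIC);b=cv2.resize(s['frame'][160:260,270:370],(400,400),interpolation=cv2.INTER_CUBIC)
cv2.imwrite('pics/pre.png',np.hstack([a,b]))
E
```

```text
(no output)
```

View pics/pre.png

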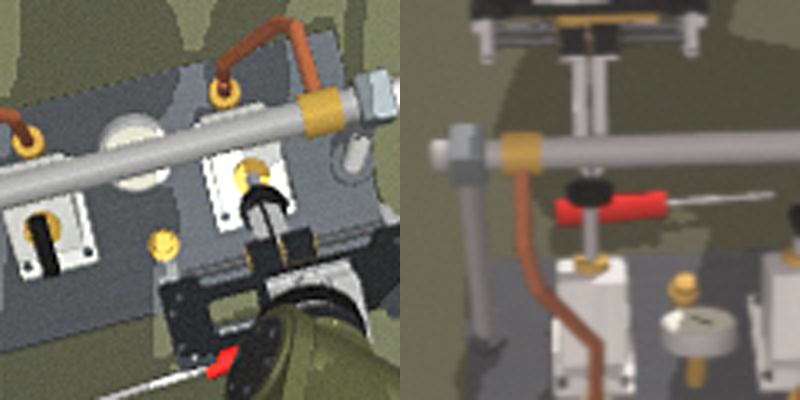

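The closed fingertips sit over the cap centre at about (265,190) in the left crop, and nothing else is close. Now I push along the axis.

>>> send_rows([
  {"translation":[0.0035,0.0009,-0.0051],"twist":[0,0,0],"fingers":1},
  {"translation":[0.007,0.0017,-0.0102],"twist":[0,0,0],"fingers":1},
  {"translation":[0.0104,0.0026,-0.0154],"twist":[0,0,0],"fingers":1},
  {"translation":[0.0139,0.0035,-0.0205],"twist":[0,0,0],"fingers":1},
  {"translation":[0.0174,0.0043,-0.0256],"twist":[0,0,0],"fingers":1},
  {"translation":[0.0209,0.0052,-0.0307],"twist":[0,0,0],"fingers":1},
  {"translation":[0.0237,0.0059,-0.0348],"twist":[0,0,0],"fingers":1},
  {"translation":[0.0237,0.0059,-0.0348],"twist":[0,0,0],"fingers":1},
])

```text
t: 3.5
position: [0.5627, -0.0015, 0.1436]
orientation: [0.298, -0.115, 0.947, 0.037]
ft_force: [-0.2, 0.4, 0.5]
opening: 0.0007
finger_force: 0.0
```

>>> send_rows([
  {"translation":[0.0014,0.0003,-0.002],"twist":[0,0,0],"fingers":1},
  {"translation":[0.0028,0.0007,-0.0041],"twist":[0,0,0],"fingers":1},
  {"translation":[0.0035,0.0009,-0.0051],"twist":[0,0,0],"fingers":1},
  {"translation":[0.0035,0.0009,-0.0051],"twist":[0,0,0],"fingers":1},
])

```text
t: 3.9
position: [0.5655, -0.001, 0.141]
orientation: [0.299, -0.116, 0.947, 0.037]
ft_force: [-12.5, -2.5, 11.7]
opening: 0.0006
finger_force: 8.4
```

>>> send_rows([
  {"translation":[0.0007,0.0002,-0.001],"twist":[0,0,0],"fingers":1},
  {"translation":[0.0011,0.0003,-0.0016],"twist":[0,0,0],"fingers":1},
  {"translation":[0.0011,0.0003,-0.0016],"twist":[0,0,0],"fingers":1},
])

```text
t: 4.2
position: [0.566, -0.0009, 0.1408]
orientation: [0.299, -0.116, 0.947, 0.037]
ft_force: [-38.4, -7.0, 34.8]
opening: 0.0002
finger_force: 25.0
```

>>> send_rows([
  {"translation":[-0.0139,-0.0035,0.0205],"twist":[0,0,0],"fingers":1},
  {"translation":[-0.0418,-0.0104,0.0614],"twist":[0,0,0],"fingers":1},
  {"translation":[-0.0696,-0.0173,0.1024],"twist":[0,0,0],"fingers":1},
  {"translation":[-0.08,0.03,0.1024],"twist":[0,0,0],"fingers":1},
  {"translation":[-0.093,0.08,0.1024],"twist":[0,0,0],"fingers":0.5},
  {"translation":[-0.106,0.13,0.1024],"twist":[0,0,0],"fingers":0},
  {"translation":[-0.121,0.1895,0.1024],"twist":[0,0,0],"fingers":-0.2},
  {"translation":[-0.121,0.1895,0.1024],"twist":[0,0,0],"fingers":-0.2},
  {"translation":[-0.121,0.1895,0.1024],"twist":[0,0,0],"fingers":-0.2},
])

```text
t: 5.1
position: [0.4693, 0.1521, 0.2211]
orientation: [0.298, -0.117, 0.947, 0.037]
ft_force: [0.4, -1.0, -1.1]
opening: 0.0373
finger_force: 0.0
```

```bash
python3 - <<'E'
from h import *
np.set_printoptions(precision=4,suppress=True)
t=grab('top');s=grab('scene')
a=cv2.resize(t['frame'][95:215,225:345],(400,400),interpolation=cv2.INTER_CUBIC);b=cv2.resize(s['frame'][180:280,300:400],(400,400),interpolation=cv2.INTER_CUBIC)
cv2.imwrite('pics/pre2.png',np.hstack([a,b]))
st=robot.sense(); print(st['q'],st['position'],st['opening'],(st['position']-t0)@np.c_[X,Y,A])
tc=t0+.003*A
for k in(.04,-.013): print(k,go(tc+k*A))
E
```

```text
[ 0.2314 -0.1585  2.0927  0.0119  0.5971 -1.5896] [0.47   0.1502 0.221 ] 0.045287622536289214 [-0.0625 -0.0002  0.1096]
0.04 (array([ 0.0458,  0.0116, -0.0685]), array([-0.0001, -0.0002,  0.0001]))
-0.013 (array([ 0.0827,  0.0208, -0.1227]), array([-0.0001, -0.0002,  0.0001]))
```

View pics/pre2.png

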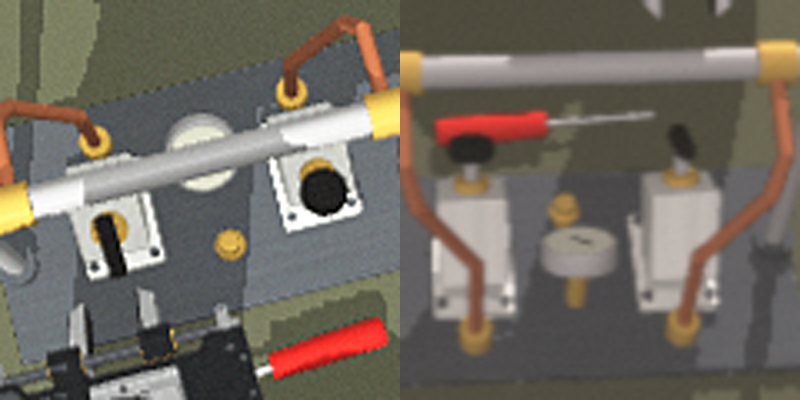

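The supply knob now stands at the same height as the vent knob, so it is home. The fingers at about (80,320) and (148,310) in the left crop straddle the T-bar line, so I can advance.

>>> send_rows([
  {"translation":[0.023,0.0058,-0.034],"twist":[0,0,0],"fingers":-0.1},
  {"translation":[0.0458,0.0116,-0.0685],"twist":[0,0,0],"fingers":-0.1},
  {"translation":[0.06,0.015,-0.09],"twist":[0,0,0],"fingers":-0.1},
  {"translation":[0.073,0.0184,-0.1085],"twist":[0,0,0],"fingers":-0.1},
  {"translation":[0.0827,0.0208,-0.1227],"twist":[0,0,0],"fingers":-0.1},
  {"translation":[0.0827,0.0208,-0.1227],"twist":[0,0,0],"fingers":-0.1},
  {"translation":[0.0827,0.0208,-0.1227],"twist":[0,0,0],"fingers":-0.1},
])

```text
t: 5.9
position: [0.5361, 0.1662, 0.1229]
orientation: [0.298, -0.115, 0.947, 0.036]
ft_force: [-0.2, -0.5, 1.2]
opening: 0.0522
finger_force: 0.0
```

```bash
python3 - <<'E'
from h import *
t=grab('top');s=grab('scene')
a=cv2.resize(t['frame'][120:200,220:300],(400,400),interpolation=cv2.INTER_CUBIC);b=cv2.resize(s['frame'][190:270,330:410],(400,400),interpolation=cv2.INTER_CUBIC)
cv2.imwrite('pics/pre3.png',np.hstack([a,b]))
st=robot.sense(); print(st['ft_force'],(st['position']-t0)@np.c_[X,Y,A])
E
```

```text
[ 0.37943636 -0.43130939  0.34233703] [ 5.70355637e-03  2.76216811e-05 -9.27650884e-03]
```

View pics/pre3.png

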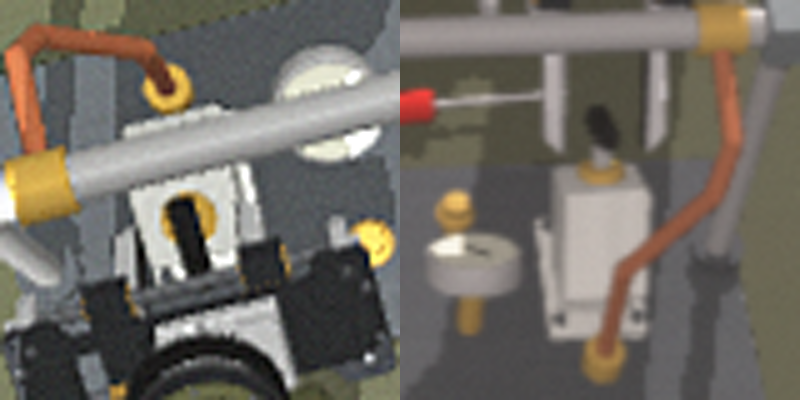

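In the scene crop the fingers at about x = 553 and 657 straddle the T-bar at 602, with the tips at its depth. Time to grip.

>>> send_rows([
  {"translation":[0,0,0],"twist":[0,0,0],"fingers":1},
  {"translation":[0,0,0],"twist":[0,0,0],"fingers":1},
  {"translation":[0,0,0],"twist":[0,0,0],"fingers":1},
  {"translation":[0,0,0],"twist":[0,0,0],"fingers":1},
  {"translation":[0,0,0],"twist":[0,0,0],"fingers":1},
  {"translation":[0,0,0],"twist":[0,0,0],"fingers":1},
  {"translation":[0,0,0],"twist":[0,0,0],"fingers":1},
], newtons=45)

```text
t: 6.7
position: [0.5361, 0.1668, 0.123]
orientation: [0.298, -0.115, 0.947, 0.036]
ft_force: [-0.8, -10.9, 2.7]
opening: 0.0131
finger_force: 45.0
```

The opening is 13 mm, which matches the 14 mm bar. I pull along the axis.

>>> send_rows([
  {"translation":[-0.0028,0.0,0.0041],"twist":[0,0,0],"fingers":1},
  {"translation":[-0.0056,-0.0007,0.0082],"twist":[0,0,0],"fingers":1},
  {"translation":[-0.0084,-0.0014,0.0123],"twist":[0,0,0],"fingers":1},
  {"translation":[-0.0111,-0.0021,0.0164],"twist":[0,0,0],"fingers":1},
  {"translation":[-0.0139,-0.0028,0.0205],"twist":[0,0,0],"fingers":1},
  {"translation":[-0.0167,-0.0035,0.0246],"twist":[0,0,0],"fingers":1},
  {"translation":[-0.0188,-0.004,0.0276],"twist":[0,0,0],"fingers":1},
  {"translation":[-0.0188,-0.004,0.0276],"twist":[0,0,0],"fingers":1},
])

```text
t: 7.5
position: [0.521, 0.1631, 0.1452]
orientation: [0.298, -0.115, 0.947, 0.036]
ft_force: [-0.7, -16.8, 3.1]
opening: 0.0139
finger_force: 45.0
```

>>> send_rows([
  {"translation":[-0.0014,-0.0015,0.002],"twist":[0,0,0],"fingers":1},
  {"translation":[-0.0024,-0.002,0.0036],"twist":[0,0,0],"fingers":1},
  {"translation":[-0.0024,-0.002,0.0036],"twist":[0,0,0],"fingers":1},
  {"translation":[-0.0024,-0.002,0.0036],"twist":[0,0,0],"fingers":1},
])

```text
t: 7.9
position: [0.5192, 0.1625, 0.1476]
orientation: [0.298, -0.115, 0.947, 0.036]
ft_force: [10.3, -4.3, -6.8]
opening: 0.0138
finger_force: 45.0
```

The bar has come 30 mm and the force has reversed, so the knob is at its stop. I release and back off along the axis.

>>> send_rows([
  {"translation":[-0.0003,0,0.0],"twist":[0,0,0],"fingers":-0.1},
  {"translation":[0,0,0],"twist":[0,0,0],"fingers":-0.1},
  {"translation":[0,0,0],"twist":[0,0,0],"fingers":-0.1},
  {"translation":[0,0,0],"twist":[0,0,0],"fingers":-0.1},
  {"translation":[0,0,0],"twist":[0,0,0],"fingers":-0.1},
  {"translation":[-0.0139,-0.0035,0.0205],"twist":[0,0,0],"fingers":-0.1},
  {"translation":[-0.0348,-0.0086,0.0512],"twist":[0,0,0],"fingers":-0.1},
  {"translation":[-0.0696,-0.0173,0.1024],"twist":[0,0,0],"fingers":-0.1},
  {"translation":[-0.1044,-0.0259,0.1536],"twist":[0,0,0],"fingers":-0.1},
  {"translation":[-0.1253,-0.0311,0.1843],"twist":[0,0,0],"fingers":-0.1},
  {"translation":[-0.1253,-0.0311,0.1843],"twist":[0,0,0],"fingers":-0.1},
  {"translation":[-0.1253,-0.0311,0.1843],"twist":[0,0,0],"fingers":-0.1},
])

```text
t: 9.1
position: [0.4187, 0.1379, 0.2954]
orientation: [0.299, -0.115, 0.947, 0.037]
ft_force: [0.1, 0.9, -0.3]
opening: 0.0516
finger_force: 0.0
```

```bash
python3 - <<'E'
from h import *
t=grab('top');s=grab('scene')
a=cv2.resize(t['frame'][95:215,225:345],(400,400),interpolation=cv2.INTER_CUBIC);b=cv2.resize(s['frame'][180:280,300:400],(400,400),interpolation=cv2.INTER_CUBIC)
cv2.imwrite('pics/end.png',np.hstack([a,b])); print(robot.sense()['ft_force'],robot.sense()['qvel'])
E
```

```text
[ 0.71050586 -0.61614324 -0.08966977] [-0.00080583  0.01169688 -0.00061199  0.00061976  0.00474396  0.00080858]
```

View pics/end.png

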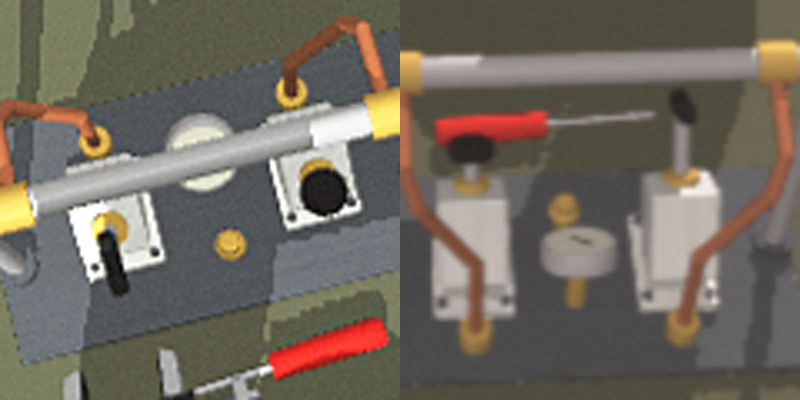

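The picture shows the T-knob out (T-bar at (683,105), with a long stem), the round cap home at (470,150), and the nipple and screwdriver where they were. The gripper is clear, so I hand the job in.

```bash
python3 -c "
from rig import robot
print(robot.finish_job())"
```

```text
the job is handed in; nothing more can be done
None
```

The supply knob was pushed home to its stop first, then the vent knob was pulled out about 30 mm to its stop; the final picture shows both staying put and the nipple and screwdriver unmoved, and I handed the job in at about 9 s (no verdict was returned).

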